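# Load the purge rack and hold the purge plunger half down

## Task

Stand the two short sample bottles from the bench upright in the two empty cells of the white rack, one per cell, and let go of them. Then press the spring-loaded black plunger on the purge block half way down, 12 mm, so that the top of its cap is level with the top of the steel post beside it, never down to its bottom stop, and finish while still holding it there: the program ends with the plunger held down. Do not press the plunger before both bottles are in, and leave everything else where it stands.

Things in the scene. Friction and masses are not known exactly. Their poses are not given: they have to be found in the camera images.
- bottle_a: amber glass sample bottle with a white screw cap, loose, standing upright on the bench: body 40 mm across and 56 mm high, shoulder narrowing up to 64 mm, cap 30 mm across from 67 to 92 mm height, 92 mm tall in all, about 120 g. Origin: centre of its underside, z up. The two short bottles that stand on the bench are alike and interchangeable.
- bottle_b: amber glass sample bottle with a white screw cap, loose, standing upright on the bench: body 40 mm across and 56 mm high, shoulder narrowing up to 64 mm, cap 30 mm across from 67 to 92 mm height, 92 mm tall in all, about 120 g. Origin: centre of its underside, z up. The two short bottles that stand on the bench are alike and interchangeable.
- rack: white plastic open-topped rack, fixed to the bench, 68 mm (its x) by 192 mm (its y) by 56 mm high, walls, dividers and floor 6 mm thick, the walls all equally high: one row of three square cells along its y axis, each 56 by 56 mm inside, 62 mm apart centre to centre. Origin: centre of its underside, z up. The cell at its +y end already holds a bottle; the other two are empty.
- cell0 (a point): centre of the floor (6 mm above the bench) of the empty cell at the rack's -y end; axes as the rack's
- cell1 (a point): centre of the floor (6 mm above the bench) of the empty middle cell of the rack; axes as the rack's
- racked_bottle: a third bottle of the same shape and size, already standing in the cell at the rack's +y end, origin at the centre of its underside; it stays there
- purge_block: cream-coloured metal block fixed to the bench, 110 mm (its x, from -45 to +65 mm of the origin) by 90 mm (its y) by 55 mm high, carrying the plunger over its origin and the steel post. Origin: on the bench straight below the plunger, z up, x from the plunger towards the post.
- plunger_top (a point): centre of the flat top of the plunger's round black cap, 40 mm across and 12 mm thick; 100 mm above the bench when released, and moves down with the plunger
- plunger (a joint): how far the plunger is pressed straight down, in metres: 0 released, 0.012 half way (wanted), 0.024 on its bottom stop. A spring pushes it back up, with 3 N at 0, 9 N at 0.012 and 15 N at 0.024; it rises by itself when let go.
- post_top (a point): centre of the flat top of the fixed steel post, 14 mm across, 45 mm from the plunger's axis, 88 mm above the bench: the mark for half way
- tall_bottle: bystander: slender amber bottle with white cap, 34 mm across, 123 mm tall, loose on the bench near the two short bottles; origin at the centre of its underside
- squat_jar: bystander: squat amber jar with wide white lid, 60 mm across, 48 mm tall, loose on the bench near the two short bottles; origin at the centre of its underside
- septa_tin: bystander: small round aluminium tin, 44 mm across, 28 mm tall, loose between rack and purge block; origin at the centre of its underside
- wrench: bystander: steel wrench lying loose on the far part of the bench
- mouse: bystander: round grey computer mouse, 62 mm across, 32 mm high, loose on the far part of the bench; origin at the centre of its underside
- adapter: bystander: white power adapter, 70 by 90 by 30 mm high, loose on the far part of the bench; origin at the centre of its underside
Things that resemble listed ones, but are neither listed nor needed, are in the scene too. Leave any blue look-alike of the rack alone.

How it is judged:
On the way, in this order (a step that is already met when the one before it is completed fails the run):
1. both short bottles stand upright and released in the two empty cells, one per cell, the plunger not yet pressed ((((x of bottle_a in the frame of cell0 between -0.014 and 0.014 m and y of bottle_a in the frame of cell0 between -0.014 and 0.014 m and z of bottle_a in the frame of cell0 between -0.004 and 0.004 m and angle between bottle_a's own z axis and vertical below 0.12 rad) and (x of bottle_b in the frame of cell1 between -0.014 and 0.014 m and y of bottle_b in the frame of cell1 between -0.014 and 0.014 m and z of bottle_b in the frame of cell1 between -0.004 and 0.004 m and angle between bottle_b's own z axis and vertical below 0.12 rad)) or ((x of bottle_a in the frame of cell1 between -0.014 and 0.014 m and y of bottle_a in the frame of cell1 between -0.014 and 0.014 m and z of bottle_a in the frame of cell1 between -0.004 and 0.004 m and angle between bottle_a's own z axis and vertical below 0.12 rad) and (x of bottle_b in the frame of cell0 between -0.014 and 0.014 m and y of bottle_b in the frame of cell0 between -0.014 and 0.014 m and z of bottle_b in the frame of cell0 between -0.004 and 0.004 m and angle between bottle_b's own z axis and vertical below 0.12 rad))) and contact force between each of the fingers, the arm and bottle_a below 0.1 N and contact force between each of the fingers, the arm and bottle_b below 0.1 N and linear speed of each of bottle_a, bottle_b below 0.02 m/s and value of joint plunger below 0.004 m), for 0.2 s.
2. the plunger is held about half way down by the robot (value of joint plunger between 0.008 and 0.016 m and contact force between any of the fingers, the arm and plunger above 3 N), for 0.3 s.
At the end, for the whole second after the job is handed in: Both bottles upright (7 deg), at rest and released on the floors of the two free cells, one each; the robot holds the plunger steady 8 to 16 mm down with over 3 N; racked bottle within 20 mm of its place and upright, other bystanders upright, within 30 mm of theirs (all of step 2 and (((x of bottle_a in the frame of cell0 between -0.014 and 0.014 m and y of bottle_a in the frame of cell0 between -0.014 and 0.014 m and z of bottle_a in the frame of cell0 between -0.004 and 0.004 m and angle between bottle_a's own z axis and vertical below 0.12 rad) and (x of bottle_b in the frame of cell1 between -0.014 and 0.014 m and y of bottle_b in the frame of cell1 between -0.014 and 0.014 m and z of bottle_b in the frame of cell1 between -0.004 and 0.004 m and angle between bottle_b's own z axis and vertical below 0.12 rad)) or ((x of bottle_a in the frame of cell1 between -0.014 and 0.014 m and y of bottle_a in the frame of cell1 between -0.014 and 0.014 m and z of bottle_a in the frame of cell1 between -0.004 and 0.004 m and angle between bottle_a's own z axis and vertical below 0.12 rad) and (x of bottle_b in the frame of cell0 between -0.014 and 0.014 m and y of bottle_b in the frame of cell0 between -0.014 and 0.014 m and z of bottle_b in the frame of cell0 between -0.004 and 0.004 m and angle between bottle_b's own z axis and vertical below 0.12 rad))) and contact force between each of the fingers, the arm and bottle_a below 0.1 N and contact force between each of the fingers, the arm and bottle_b below 0.1 N and linear speed of each of bottle_a, bottle_b below 0.02 m/s and distance of racked_bottle from where it was at the start of the episode below 0.02 m and angle between racked_bottle's own z axis and vertical below 0.12 rad and velocity of joint plunger between -0.01 and 0.01 m/s and distance of each of tall_bottle, squat_jar, septa_tin, wrench, mouse, adapter from where it was at the start of the episode below 0.03 m and angle between each of tall_bottle, squat_jar, septa_tin's own z axis and vertical below 0.3 rad); the arm keeps its last pose, push and grip.
It fails at once if the plunger is pushed down to its bottom stop (beyond 21 mm) (value of joint plunger above 0.021 m).
It fails at once if the plunger is pressed (beyond 6 mm) while the two bottles are not both standing in the rack (value of joint plunger above 0.006 m and not (((x of bottle_a in the frame of cell0 between -0.014 and 0.014 m and y of bottle_a in the frame of cell0 between -0.014 and 0.014 m and z of bottle_a in the frame of cell0 between -0.004 and 0.004 m and angle between bottle_a's own z axis and vertical below 0.12 rad) and (x of bottle_b in the frame of cell1 between -0.014 and 0.014 m and y of bottle_b in the frame of cell1 between -0.014 and 0.014 m and z of bottle_b in the frame of cell1 between -0.004 and 0.004 m and angle between bottle_b's own z axis and vertical below 0.12 rad)) or ((x of bottle_a in the frame of cell1 between -0.014 and 0.014 m and y of bottle_a in the frame of cell1 between -0.014 and 0.014 m and z of bottle_a in the frame of cell1 between -0.004 and 0.004 m and angle between bottle_a's own z axis and vertical below 0.12 rad) and (x of bottle_b in the frame of cell0 between -0.014 and 0.014 m and y of bottle_b in the frame of cell0 between -0.014 and 0.014 m and z of bottle_b in the frame of cell0 between -0.004 and 0.004 m and angle between bottle_b's own z axis and vertical below 0.12 rad)))).
It fails at once if a bystander is moved more than 30 mm or knocked over, or the racked bottle is lifted or tipped out of its place (distance of racked_bottle from where it was at the start of the episode above 0.02 m or distance of any of tall_bottle, squat_jar, septa_tin, wrench, mouse, adapter from where it was at the start of the episode above 0.03 m or angle between any of tall_bottle, squat_jar, septa_tin's own z axis and vertical above 0.5 rad).
It also fails if it takes over 69 s, if anything falls off the work surface, if the arm or the gripper's body presses on something with over 40 N, if the wrist force passes 120 N, or if a joint passes its speed limit or range.

## Robot

A 7-joint arm with a two-finger parallel gripper is mounted at the origin on the work surface. World frame = base frame: x ahead of the robot, y to its left, z up, the work surface at z = 0. Lengths are in m, angles in rad, forces in N, time in s.
With the tool pointing down it reaches from about 0.4 to 0.875 m from the base axis. Payload 6.5 kg.
Tool frame: the origin (TCP) lies at the very end of the fingers, on their centre line; the grasp point (between the pads) lies 19 mm behind it; z points along the fingers, y is the line along which they close (so a half turn about z gives the same grasp; the last joint's range is limited). The gripper opens to 88 mm and grips with 3 to 60 N. Pads are 18 mm wide; open, the fingers measure 123 mm over their backs; the gripper's body (75 mm by 187 mm) begins 45 mm behind the grasp point.
Start: joints at [1.122, 0.536, -0.004, 1.538, 0.003, 1.067, -0.071], TCP at [0.243, -0.603, 0.239] pointing down, gripper open.
Joint ranges: [-2.7, 2.7], [-0.37, 2.16], [-1.27, 1.26], [0.24, 2.4], [-1.31, 4.45], [0.19, 1.91], [-2.76, 2.76]. Speed limits (rad/s): [2.39, 2.39, 3.14, 3.14, 3.14, 3.14, 3.14].

## Interface

Orientations are given as a rotation vector (axis times angle).
In Python, from station import ctrl, viewer gives the robot as it stands.
- The arm moves only by the tool carry_out, never from a script. Its argument "deltas" is a list of rows, each a list of 7 numbers: the opening, from -1 (shut) to 1 (fully open), then the shift along the tool's x, y, z in mm, then the turn, a rotation vector about the tool's x, y, z in degrees. In form: [[fingers, x, y, z, wx, wy, wz], ...]. A call has exactly 10 rows; each row is the pose to reach, as a shift and turn from the pose commanded when the call began, along the tool's axes at that moment; what a row does not reach only later rows make up. A row lasts 1/10 s, in which the tool goes at most 50 mm and 8.59 degrees, less where a joint would pass 70% of its speed; a pose out of reach is approached as far as the arm can. A call with a gripper value outside its range is refused whole. The fingers move at their own pace and stop on an object; "force" is the grip in N (left out, the last holds). Time passes only in rows, so rows that repeat a pose let the fingers close, or fill a call up. It gives the time, the measured TCP pose, the force, the opening and the grip force at its end, in the units of the state.
- ctrl.observe(): the state, without advancing time (a new reading comes with each control period).
- viewer.grab_frame(name): name is "scene" or "top" or "wrist"; returns a dict with "img" (420x560x3 uint8, red, green, blue), "fx", "fy", "cx", "cy" (pixels), "camera_from_world" (4x4, takes a point from world to camera coordinates). Camera axes: x right, y down, z forward; pixel columns grow to the right and rows downward; lengths in m; the calibration is good to about 2 mm. A picture is of the moment at which its call begins. There is no depth.
- ctrl.job_done(): hands the job in; it is judged then, once.
The state is a dict: "clock": time; "qpos": joint angles; "qvel": joint speeds; "effort": joint torques, N m; "tcp_pos": TCP position; "tool_rot": TCP orientation; "contact_force": force on the tool from outside, world axes, zero at the start; "ft_torque": the same for the moment, N m; "gripper_width": finger opening in m; "finger_force": force on a finger pad.
Only numpy, scipy, OpenCV 4.12 (cv2) and the standard library are available. Lean on these libraries where they do the work, as an engineer would, in place of code of your own. Each camera call takes 0.05 s, during which the arm holds its last target. There are 200 camera calls.

## Working session

There is one attempt and no reset: what is moved stays moved. The work goes in short steps, Python scripts to look and compute and a tool call to move; the robot and the scene stay as the last step left them, time stands still between calls to the robot, and variables do not carry over. Pictures are saved under pics/ and viewed, at most 10 in all, crops included, and the job is handed in when it is done.

Besides the shell and the picture viewer there is one more tool, called after "Request:" as name(argument=value, ...) on one line, values as JSON. carry_out: Moves the arm, as the interface text tells. Its arguments: {"type":"object","properties":{"deltas":{"type":"array"},"force":{"type":"number"}},"required":["deltas"]}

```bash
mkdir -p pics; cat > h.py <<'E'
import numpy as np, cv2
from station import ctrl, viewer
from scipy.spatial.transform import Rotation as R
def save(f,name): cv2.imwrite('pics/'+name,f['img'][:,:,::-1])
def ray(f,u,v,z):
    T=np.linalg.inv(f['camera_from_world']); d=T[:3,:3]@[(u-f['cx'])/f['fx'],(v-f['cy'])/f['fy'],1]
    o=T[:3,3]; return o+d*(z-o[2])/d[2]
def proj(f,p):
    c=f['camera_from_world']@np.r_[p,1]; return [f['fx']*c[0]/c[2]+f['cx'],f['fy']*c[1]/c[2]+f['cy']]
E
python3 - <<'E'
from h import *
for n in ['scene','top']:
    f=viewer.grab_frame(n); save(f,n+'0.png'); np.save(n+'0.npy',f,allow_pickle=True)
    print(n,np.linalg.inv(f['camera_from_world'])[:3].round(3).tolist(),f['fx'])
print(ctrl.observe())
E
```

```text
scene [[0.857, 0.341, -0.386, 0.937], [0.515, -0.559, 0.65, -0.538], [0.006, -0.756, -0.655, 0.666]] 399.68078424933395
top [[-0.03, -0.974, 0.225, 0.383], [-1.0, 0.03, -0.001, 0.052], [-0.005, -0.225, -0.974, 1.027]] 458.1957183618086
{'clock': 0.1, 'qpos': array([ 1.12178806,  0.53709831, -0.00444113,  1.53875108,  0.00260887,
        1.06726809, -0.07121755]), 'qvel': array([ 0.00012928, -0.00135457, -0.00067176, -0.00389711, -0.00103289,
        0.00133842,  0.0005966 ]), 'effort': array([ 1.22443802e-03, -5.72080278e+01,  9.93237309e-01, -2.52233541e+01,
       -5.62200404e-02,  1.34444967e-02,  9.01910448e-05]), 'tcp_pos': array([ 0.24258028, -0.60245988,  0.23793059]), 'tool_rot': array([-3.08276560e+00, -5.97463746e-01,  6.35758737e-04]), 'contact_force': array([-0.43163239,  0.29292858, -0.38408466]), 'ft_torque': array([ 0.03168765,  0.01113887, -0.04262851]), 'finger_force': 0.0, 'gripper_width': 0.08798590549972522}
```

View pics/top0.png

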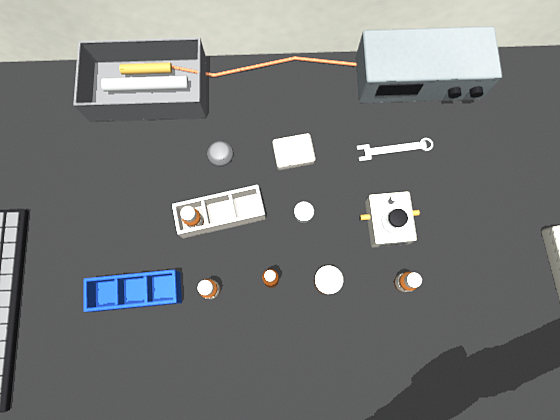

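View pics/scene0.png

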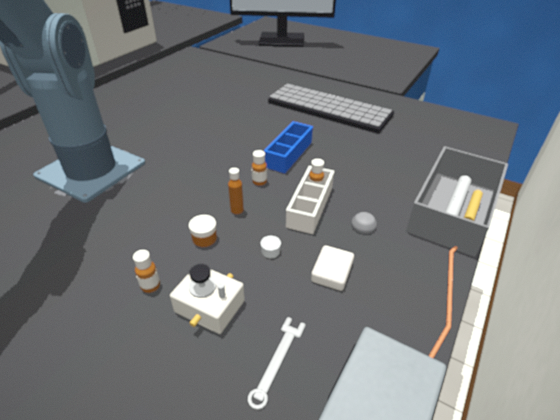

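The top view shows short bottles with caps at (207,287) and (413,280), the tall one at (271,276) and the jar at (329,280). The white rack is around (219,211), the plunger cap at (398,217) and the post at (391,200).

```bash
python3 - <<'E'
from h import *
t=np.load('top0.npy',allow_pickle=True).item(); s=np.load('scene0.npy',allow_pickle=True).item()
g=t['img'].astype(int); m=((g.min(2)>150)).astype(np.uint8)
n,l,st,c=cv2.connectedComponentsWithStats(m)
for i in range(1,n):
    if 60<st[i,4]<6000 and 170<c[i][0]<450 and 120<c[i][1]<320: print('white',st[i].tolist(),c[i].round(1),[ray(t,*c[i],z)[:2].round(4).tolist() for z in (.092,.056)])
# rack outline
i=l[212,178:270]; i=np.bincount(i[i>0]).argmax() 
k,_=cv2.findContours((l==i).astype(np.uint8),0,2); k=max(k,key=cv2.contourArea)
k=k.reshape(-1,2); P=np.array([ray(t,u,v,.056)[:2] for u,v in k],np.float32)
r=cv2.minAreaRect(P); print('rack',r,cv2.boxPoints(r).tolist())
d=(g.max(2)<30).astype(np.uint8); d[:,:370]=0;d[:,430:]=0;d[:190]=0;d[245:]=0
n,l,st,c=cv2.connectedComponentsWithStats(d)
for i in range(1,n):
    if st[i,4]>30: print('black',st[i],c[i],ray(t,*c[i],.1)[:2])
print('post',ray(t,391,200,.088))
z=np.hstack([cv2.resize(t['img'][180:310,170:290],None,fx=3.3,fy=3.3,interpolation=2),cv2.resize(t['img'][180:310,350:470],None,fx=3.3,fy=3.3,interpolation=2)])
cv2.imwrite('pics/z.png',z[:,:,::-1])
E
```

```text
white [272, 133, 44, 36, 1173] [293.3 150.5] [[0.7268, 0.0154], [0.74, 0.014]]
white [357, 138, 77, 23, 661] [393.1 148.2] [[0.725, -0.1998], [0.7382, -0.2095]]
white [209, 142, 20, 22, 357] [218.5 152.4] [[0.7274, 0.1769], [0.7407, 0.1817]]
white [172, 184, 93, 51, 2309] [220.1 209.1] [[0.6019, 0.1734], [0.6104, 0.1781]]
white [369, 191, 50, 53, 1809] [391.8 217.4] [[0.5729, -0.184], [0.5802, -0.1931]]
white [294, 201, 20, 20, 317] [303.5 210.8] [[0.5927, -0.0009], [0.6008, -0.003]]
white [182, 217, 83, 20, 122] [223.1 226.9] [[0.5638, 0.1673], [0.5708, 0.1718]]
white [315, 265, 29, 30, 662] [328.6 279.4] [[0.4492, -0.0457], [0.4518, -0.0495]]
white [264, 270, 12, 12, 114] [269.5 275.3] [[0.4609, 0.0735], [0.464, 0.0743]]
white [407, 272, 15, 16, 192] [414.  279.6] [[0.4436, -0.2178], [0.446, -0.2281]]
white [197, 280, 16, 15, 193] [204.5 287. ] [[0.4416, 0.2051], [0.4438, 0.211]]
rack ((0.6112334728240967, 0.18337436020374298), (0.07157813757658005, 0.1941031962633133), 11.439065933227539) [[0.5569074749946594, 0.27140024304389954], [0.5954031348228455, 0.08115268498659134], [0.6655594706535339, 0.09534847736358643], [0.6270638108253479, 0.2855960428714752]]
post [ 0.61126098 -0.18654621  0.088     ]
```

View pics/z.png

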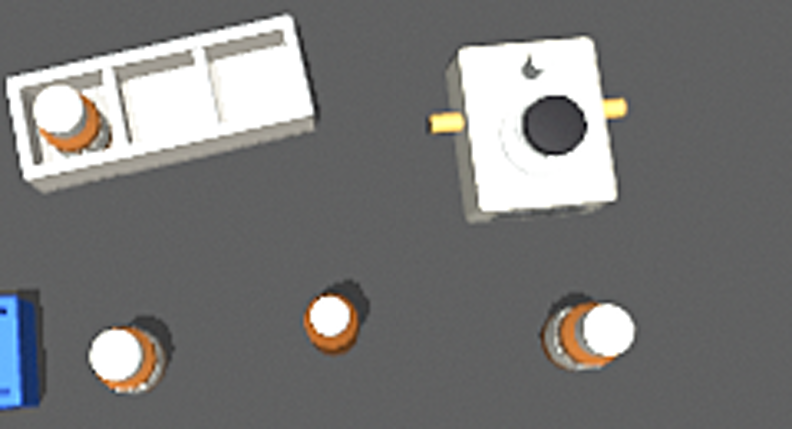

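```bash
cat >> h.py <<'E'
def delta(p,yaw):   # tool-frame shift (mm) and turn (deg) to TCP p, pointing down, tool x at yaw (deg)
    o=ctrl.observe(); A=R.from_rotvec(o['tool_rot'])
    B=R.from_euler('z',yaw,degrees=True)*R.from_euler('x',180,degrees=True)
    print('d',(1e3*A.inv().apply(np.array(p)-o['tcp_pos'])).round(1),(A.inv()*B).as_rotvec(degrees=True).round(1),'tcp',o['tcp_pos'].round(4),'t',o['clock'],'w',o['gripper_width'],'F',o['contact_force'].round(1))
E
python3 - <<'E'
from h import *
delta([.4436,-.2178,.22],101.4)
t=np.load('top0.npy',allow_pickle=True).item()
print(ray(t,397.9,217.9,.1),ray(t,390.8,201,.088))
E
```

```text
d [ 330.2 -281.7   18.3] [ -0.1  -0.1 -79.5] tcp [ 0.2426 -0.6025  0.2379] t 0.1 w 0.08798590549972522 F [-0.4  0.3 -0.4]
[ 0.56989715 -0.19447402  0.1       ] [ 0.60910551 -0.1859409   0.088     ]
```

Request:
carry_out(deltas=[[1, 330, -282, 18, 0, 0, -79.5], [1, 330, -282, 18, 0, 0, -79.5], [1, 330, -282, 18, 0, 0, -79.5], [1, 330, -282, 18, 0, 0, -79.5], [1, 330, -282, 18, 0, 0, -79.5], [1, 330, -282, 18, 0, 0, -79.5], [1, 330, -282, 18, 0, 0, -79.5], [1, 330, -282, 18, 0, 0, -79.5], [1, 330, -282, 18, 0, 0, -79.5], [1, 330, -282, 18, 0, 0, -79.5]], force=20)

```text
clock: 1.1
tcp_pos: [0.4458, -0.2125, 0.2206]
tool_rot: [-1.973, -2.444, -0.004]
contact_force: [-0.8, -0.0, 0.1]
gripper_width: 0.0882
finger_force: 0.0
```

```bash
python3 - <<'E'
from h import *
delta([.4436,-.2178,.062],101.4)
f=viewer.grab_frame('wrist'); save(f,'w1.png'); np.save('w1.npy',f,allow_pickle=True); print(proj(f,[.4436,-.2178,.092]))
E
```

```text
d [ -5.1  -3.5 158.6] [ 0.1 -0.1  0.8] tcp [ 0.4458 -0.2125  0.2206] t 1.1 w 0.08818599494377151 F [-0.8 -0.   0.1]
[np.float64(279.47690489955704), np.float64(202.08223195759012)]
```

View pics/w1.png

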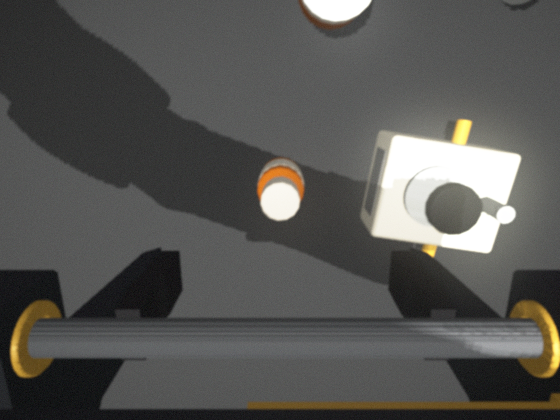

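The wrist view has the bottle cap at about (281,200), which matches the predicted (279,202). The plunger cap is at (453,208) and the post top at (507,214).

```bash
python3 - <<'E'
from h import *
f=np.load('w1.npy',allow_pickle=True).item()
print(ray(f,281,200,.092),ray(f,453,208,.1),ray(f,507,214,.088))
delta([.444,-.218,.062],101.4)
E
```

```text
[ 0.44438072 -0.21597546  0.092     ] [ 0.5683486  -0.19327118  0.1       ] [ 0.61671312 -0.19140916  0.088     ]
d [ -2.8  -1.1 158.5] [ 0.  -0.1  0.6] tcp [ 0.4445 -0.2153  0.2205] t 1.15 w 0.0884526473649632 F [-1.  -0.  -1.1]
```

Request:
carry_out(deltas=[[1, -2, -1, 20, 0, 0, 0.6], [1, -2, -1, 40, 0, 0, 0.6], [1, -2, -1, 60, 0, 0, 0.6], [1, -2, -1, 80, 0, 0, 0.6], [1, -2, -1, 100, 0, 0, 0.6], [1, -2, -1, 120, 0, 0, 0.6], [1, -2, -1, 140, 0, 0, 0.6], [1, -2, -1, 152, 0, 0, 0.6], [1, -2, -1, 158, 0, 0, 0.6], [1, -2, -1, 158, 0, 0, 0.6]])

```text
clock: 2.15
tcp_pos: [0.4426, -0.2204, 0.0623]
tool_rot: [-2.002, -2.42, 0.001]
contact_force: [0.5, 0.3, -0.7]
gripper_width: 0.0883
finger_force: 0.0
```

Request:
carry_out(deltas=[[-0.5, 0, 0, 0, 0, 0, 0], [-1, 0, 0, 0, 0, 0, 0], [-1, 0, 0, 0, 0, 0, 0], [-1, 0, 0, 0, 0, 0, 0], [-1, 0, 0, 0, 0, 0, 0], [-1, 0, 0, 0, 0, 0, 0], [-1, 0, 0, 0, 0, 0, 0], [-1, 0, 0, 0, 0, 0, 0], [-1, 0, 0, 0, 0, 0, 0], [-1, 0, 0, 0, 0, 0, 0]], force=20)

```text
clock: 3.15
tcp_pos: [0.4431, -0.2202, 0.0627]
tool_rot: [2.002, 2.421, 0.0]
contact_force: [0.9, -0.4, 0.1]
gripper_width: 0.0292
finger_force: 20.0
```

Request:
carry_out(deltas=[[-1, 0, 0, -10, 0, 0, 0], [-1, 0, 0, -25, 0, 0, 0], [-1, 0, 0, -45, 0, 0, 0], [-1, 0, 0, -65, 0, 0, 0], [-1, 0, 0, -85, 0, 0, 0], [-1, 0, 0, -105, 0, 0, 0], [-1, 0, 0, -125, 0, 0, 0], [-1, 0, 0, -135, 0, 0, 0], [-1, 0, 0, -140, 0, 0, 0], [-1, 0, 0, -140, 0, 0, 0]])

```text
clock: 4.15
tcp_pos: [0.4429, -0.2203, 0.203]
tool_rot: [2.002, 2.421, -0.0]
contact_force: [-0.4, 0.0, -2.4]
gripper_width: 0.0294
finger_force: 19.9
```

```bash
python3 - <<'E'
from h import *
f=viewer.grab_frame('wrist'); save(f,'w2.png')
delta([.6235,.1226,.2],101.4); print(ctrl.observe()['finger_force'])
E
```

```text
d [302.7 242.1   2.3] [-0.  -0.  -0.6] tcp [ 0.4426 -0.2202  0.2023] t 4.2 w 0.029130372366286277 F [ 0.2  0.9 -1.7]
19.946052022787626
```

View pics/w2.png

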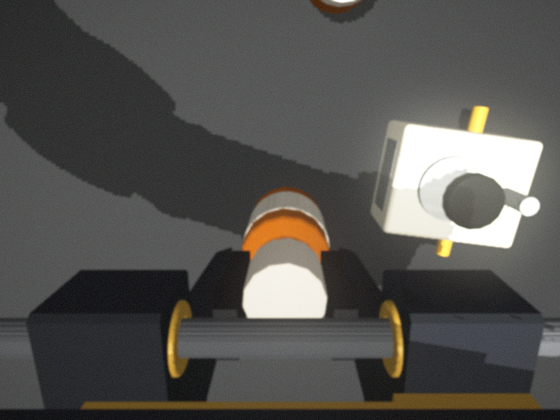

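The bottle is held upright by its cap, with the cap centred near (285,290). Next is cell 0.

Request:
carry_out(deltas=[[-1, 30, 24, 0, 0, 0, -0.6], [-1, 65, 52, 0, 0, 0, -0.6], [-1, 100, 80, 0, 0, 0, -0.6], [-1, 135, 108, 0, 0, 0, -0.6], [-1, 170, 136, 0, 0, 0, -0.6], [-1, 205, 164, 0, 0, 0, -0.6], [-1, 240, 192, 0, 0, 0, -0.6], [-1, 270, 217, 0, 0, 0, -0.6], [-1, 290, 233, 0, 0, 0, -0.6], [-1, 300, 242, 0, 0, 0, -0.6]])

```text
clock: 5.2
tcp_pos: [0.6239, 0.123, 0.2012]
tool_rot: [-1.984, -2.433, 0.001]
contact_force: [-0.5, 0.4, -2.3]
gripper_width: 0.0292
finger_force: 20.1
```

```bash
python3 - <<'E'
from h import *
f=viewer.grab_frame('wrist'); save(f,'w3.png'); np.save('w3.npy',f,allow_pickle=True)
delta([.624,.1202,.075],101.4)
a=np.radians(11.44)
for q in [(-34,-96),(34,-96),(34,96),(-34,96),(0,-31),(0,31)]:
    x,y=np.array(q)/1e3; print(q,np.round(proj(f,[.6112+x*np.cos(a)-y*np.sin(a),.1834+x*np.sin(a)+y*np.cos(a),.056]),0))
E
```

```text
d [ -3.7  -1.1 126.5] [-0.  -0.1  0.2] tcp [0.6245 0.1238 0.2015] t 5.25 w 0.028969549642967118 F [-0.2  1.9 -0.6]
(-34, -96) [242. 231.]
(34, -96) [326. 232.]
(34, 96) [335. -36.]
(-34, 96) [234. -37.]
(0, -31) [284. 152.]
(0, 31) [284.  66.]
```

View pics/w3.png

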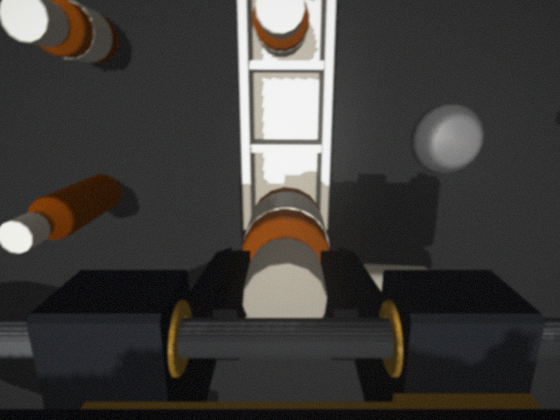

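The rack dividers appear at rows 65 and 147 and the outer walls at about columns 242 to 334, a few mm from the prediction. I'll refine that.

```bash
python3 - <<'E'
from h import *
f=np.load('w3.npy',allow_pickle=True).item(); g=f['img'].min(2).astype(int)
for v in (65,100,147): 
    r=np.where(g[v,225:350]>120)[0]+225; print(v,r.min(),r.max())
for u in (249,325): print('col',u)
for u in (256,317): print(u,[v for v in range(50,170) if g[v,u]>170])
a=np.radians(11.44)
def loc(u,v,z=.056):
    p=ray(f,u,v,z)[:2]-[.6112,.1834]; return (1e3*np.array([p[0]*np.cos(a)+p[1]*np.sin(a),-p[0]*np.sin(a)+p[1]*np.cos(a)])).round(1)
for q in [(248,147),(323,147),(242,65),(333,65),(285,147.5),(285,65)]: print(q,loc(*q))
E
```

```text
65 238 333
100 239 332
147 240 331
col 249
col 325
256 [58, 59, 60, 61, 62, 63, 64, 65, 66, 67, 68, 69, 77, 78, 79, 80, 81, 82, 88, 90, 91, 95, 97, 98, 99, 101, 102, 103, 107, 108, 109, 111, 113, 114, 116, 121, 125, 131, 134, 144, 145, 146, 147, 148, 149, 150, 151, 152, 153]
317 [50, 51, 52, 53, 54, 55, 56, 57, 58, 59, 60, 61, 62, 63, 64, 65, 66, 67, 68, 69, 78, 79, 80, 81, 82, 83, 84, 85, 86, 87, 88, 89, 90, 91, 92, 93, 94, 95, 96, 97, 98, 99, 100, 101, 102, 103, 104, 105, 106, 107, 108, 109, 110, 111, 112, 113, 114, 115, 116, 117, 118, 119, 120, 121, 122, 123, 124, 125, 126, 127, 128, 129, 130, 131, 132, 133, 134, 135, 136, 137, 145, 146, 147, 148, 149, 150, 151, 152, 153, 154, 155, 156]
(248, 147) [-27.5 -27.5]
(323, 147) [ 29.9 -27.4]
(242, 65) [-30.4  31.5]
(333, 65) [35.3 31.6]
(285, 147.5) [  0.8 -27.8]
(285, 65) [ 0.7 31.5]
```

Request:
carry_out(deltas=[[-1, -2.5, -0.5, 15, 0, 0, 0], [-1, -2.5, -0.5, 35, 0, 0, 0], [-1, -2.5, -0.5, 55, 0, 0, 0], [-1, -2.5, -0.5, 75, 0, 0, 0], [-1, -2.5, -0.5, 90, 0, 0, 0], [-1, -2.5, -0.5, 103, 0, 0, 0], [-1, -2.5, -0.5, 114, 0, 0, 0], [-1, -2.5, -0.5, 122, 0, 0, 0], [-1, -2.5, -0.5, 128, 0, 0, 0], [-1, -2.5, -0.5, 130, 0, 0, 0]])

```text
clock: 6.25
tcp_pos: [0.6242, 0.1173, 0.0723]
tool_rot: [-1.989, -2.432, 0.0]
contact_force: [-0.5, -0.7, -1.7]
gripper_width: 0.0296
finger_force: 20.1
```

```bash
python3 - <<'E'
from h import *
delta([.6238,.1212,.0685],101.4)
E
```

```text
d [3.9 0.4 3.8] [-0.  0.  0.] tcp [0.6242 0.1173 0.0723] t 6.25 w 0.029575118843322992 F [-0.5 -0.7 -1.7]
```

Request:
carry_out(deltas=[[-1, 2, 0, 0, 0, 0, 0], [-1, 4, 0, 0, 0, 0, 0], [-1, 4, 0, 1, 0, 0, 0], [-1, 4, 0, 2, 0, 0, 0], [-1, 4, 0, 3, 0, 0, 0], [-1, 4, 0, 3.5, 0, 0, 0], [-1, 4, 0, 3.5, 0, 0, 0], [-0.5, 4, 0, 3.5, 0, 0, 0], [0, 4, 0, 3.5, 0, 0, 0], [0.4, 4, 0, 3.5, 0, 0, 0]])

```text
clock: 7.25
tcp_pos: [0.6238, 0.1214, 0.0695]
tool_rot: [1.989, 2.431, 0.001]
contact_force: [0.1, -0.2, 0.2]
gripper_width: 0.0431
finger_force: 0.0
```

Request:
carry_out(deltas=[[1, 0, 0, 0, 0, 0, 0], [1, 0, 0, 0, 0, 0, 0], [1, 0, 0, -10, 0, 0, 0], [1, 0, 0, -25, 0, 0, 0], [1, 0, 0, -45, 0, 0, 0], [1, 0, 0, -65, 0, 0, 0], [1, 0, 0, -85, 0, 0, 0], [1, 0, 0, -105, 0, 0, 0], [1, 0, 0, -125, 0, 0, 0], [1, 0, 0, -130, 0, 0, 0]])

```text
clock: 8.25
tcp_pos: [0.6251, 0.1219, 0.203]
tool_rot: [1.987, 2.429, 0.007]
contact_force: [1.0, 0.3, 0.1]
gripper_width: 0.0881
finger_force: 0.0
```

```bash
python3 - <<'E'
from h import *
delta([.4426,.2045,.2],101.4)
f=viewer.grab_frame('top'); save(f,'t2.png')
g=f['img'].astype(int); m=((g.min(2)>150)).astype(np.uint8)
print(proj(f,[.6238,.1237,.098]))
E
```

```text
d [ 117.1 -162.5    2.2] [ 0.3 -0.   0. ] tcp [0.6251 0.1219 0.203 ] t 8.25 w 0.08808875956408822 F [1.  0.3 0.1]
[np.float64(243.5021085162008), np.float64(197.52269786971237)]
```

Request:
carry_out(deltas=[[1, 23, -32, 2, 0, 0, 0], [1, 46, -64, 2, 0, 0, 0], [1, 69, -96, 2, 0, 0, 0], [1, 92, -128, 2, 0, 0, 0], [1, 105, -146, 2, 0, 0, 0], [1, 117, -162.5, 2, 0, 0, 0], [1, 117, -162.5, 2, 0, 0, 0], [1, 117, -162.5, 2, 0, 0, 0], [1, 117, -162.5, 2, 0, 0, 0], [1, 117, -162.5, 2, 0, 0, 0]])

```text
clock: 9.3
tcp_pos: [0.4419, 0.2031, 0.197]
tool_rot: [-1.991, -2.43, -0.0]
contact_force: [0.8, -0.8, -0.6]
gripper_width: 0.088
finger_force: 0.0
```

```bash
python3 - <<'E'
from h import *
delta([.4426,.2045,.062],101.4)
f=viewer.grab_frame('wrist'); s=viewer.grab_frame('top')
print(proj(f,[.4426,.2045,.092]))
cv2.imwrite('pics/w4.png',np.hstack([cv2.resize(f['img'],(400,300)),cv2.resize(s['img'][170:305,170:350],(400,300),interpolation=2)])[:,:,::-1])
m=(f['img'].min(2)>150).astype(np.uint8); n,l,st,c=cv2.connectedComponentsWithStats(m)
for i in range(1,n):
    if st[i,4]>300: print(st[i],c[i],ray(f,*c[i],.092))
E
```

```text
d [  1.2   1.  135. ] [-0.  -0.  -0.1] tcp [0.4419 0.2031 0.197 ] t 9.3 w 0.08803706526219456 F [ 0.8 -0.8 -0.6]
[np.float64(285.33051803283223), np.float64(202.64643276742243)]
[  426   128   122   173 13635] [487.89761643 203.68177484] [0.57905359 0.2310659  0.092     ]
[ 263  173   44   47 1585] [284.71608833 196.59873817] [0.44134587 0.20862519 0.092     ]
[  32  337  114   20 1824] [ 85.32236842 345.25054825] [0.31415153 0.06255413 0.092     ]
[257 379  31  23 584] [271.95719178 391.09589041] [0.46287426 0.04880878 0.092     ]
[384 388  41  15 459] [403.78431373 396.35947712] [0.56768086 0.06460459 0.092     ]
```

View pics/w4.png

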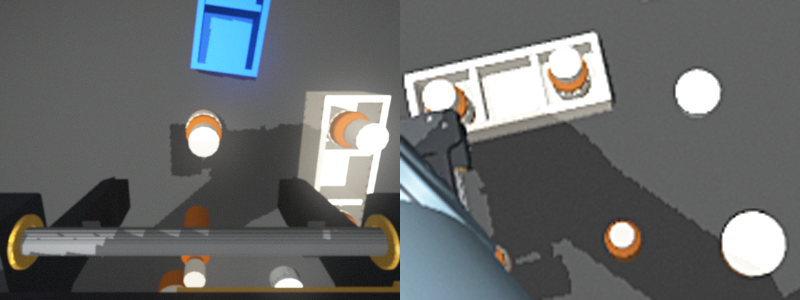

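The first bottle stands in the middle of cell 0. The second bottle's cap is at (285,198), about 3 mm ahead of the tool.

Request:
carry_out(deltas=[[1, 3, 0.5, 20, 0, 0, 0], [1, 3, 0.5, 40, 0, 0, 0], [1, 3, 0.5, 60, 0, 0, 0], [1, 3, 0.5, 80, 0, 0, 0], [1, 3, 0.5, 95, 0, 0, 0], [1, 3, 0.5, 110, 0, 0, 0], [1, 3, 0.5, 123, 0, 0, 0], [1, 3, 0.5, 132, 0, 0, 0], [1, 3, 0.5, 135, 0, 0, 0], [1, 3, 0.5, 135, 0, 0, 0]])

```text
clock: 10.4
tcp_pos: [0.4409, 0.2068, 0.062]
tool_rot: [-1.989, -2.432, 0.0]
contact_force: [-1.1, 0.9, 1.1]
gripper_width: 0.0884
finger_force: 0.0
```

Request:
carry_out(deltas=[[-0.5, 0, 0, 0, 0, 0, 0], [-1, 0, 0, 0, 0, 0, 0], [-1, 0, 0, 0, 0, 0, 0], [-1, 0, 0, 0, 0, 0, 0], [-1, 0, 0, 0, 0, 0, 0], [-1, 0, 0, 0, 0, 0, 0], [-1, 0, 0, 0, 0, 0, 0], [-1, 0, 0, 0, 0, 0, 0], [-1, 0, 0, 0, 0, 0, 0], [-1, 0, 0, 0, 0, 0, 0]])

```text
clock: 11.4
tcp_pos: [0.4409, 0.2067, 0.0622]
tool_rot: [-1.989, -2.432, 0.0]
contact_force: [-0.3, 0.1, 0.5]
gripper_width: 0.0293
finger_force: 19.7
```

Request:
carry_out(deltas=[[-1, 0, 0, -10, 0, 0, 0], [-1, 0, 0, -25, 0, 0, 0], [-1, 0, 0, -45, 0, 0, 0], [-1, 0, 0, -65, 0, 0, 0], [-1, 0, 0, -85, 0, 0, 0], [-1, 0, 0, -105, 0, 0, 0], [-1, 0, 0, -125, 0, 0, 0], [-1, 0, 0, -135, 0, 0, 0], [-1, 0, 0, -140, 0, 0, 0], [-1, 0, 0, -140, 0, 0, 0]])

```text
clock: 12.4
tcp_pos: [0.4409, 0.2067, 0.2024]
tool_rot: [1.989, 2.431, 0.0]
contact_force: [0.0, 0.9, -0.9]
gripper_width: 0.0297
finger_force: 19.7
```

```bash
python3 - <<'E'
from h import *
delta([.6115,.1845,.2],101.4)
E
```

```text
d [-55.5 162.8   2.5] [0. 0. 0.] tcp [0.4409 0.2067 0.2024] t 12.4 w 0.029713153376703296 F [ 0.   0.9 -0.9]
```

Request:
carry_out(deltas=[[-1, -9, 25, 2, 0, 0, 0], [-1, -19, 55, 2, 0, 0, 0], [-1, -29, 85, 2, 0, 0, 0], [-1, -39, 115, 2, 0, 0, 0], [-1, -48, 140, 2, 0, 0, 0], [-1, -53, 156, 2, 0, 0, 0], [-1, -55.5, 163, 2, 0, 0, 0], [-1, -55.5, 163, 2, 0, 0, 0], [-1, -55.5, 163, 2, 0, 0, 0], [-1, -55.5, 163, 2, 0, 0, 0]])

```text
clock: 13.4
tcp_pos: [0.6106, 0.1851, 0.2001]
tool_rot: [-1.987, -2.432, 0.001]
contact_force: [0.8, 0.4, -1.4]
gripper_width: 0.0292
finger_force: 19.8
```

```bash
python3 - <<'E'
from h import *
delta([.6115,.1845,.069],101.4)
f=viewer.grab_frame('wrist'); save(f,'w5.png')
E
```

```text
d [ -0.8   0.9 131.1] [-0.1 -0.   0.1] tcp [0.6106 0.1851 0.2001] t 13.4 w 0.029157717570538786 F [ 0.8  0.4 -1.4]
```

View pics/w5.png

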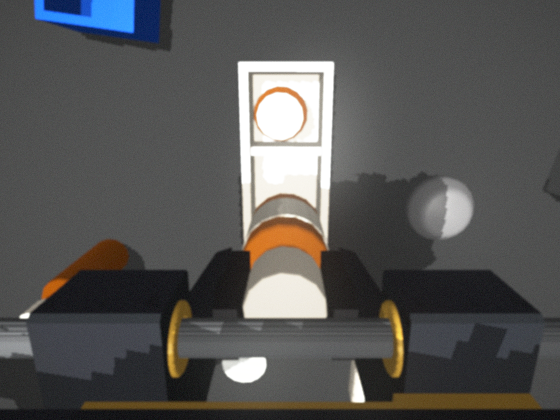

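The bottle is centred over the middle cell: the rack walls run from column 240 to 332 and the divider is at row 151. I'll lower it.

Request:
carry_out(deltas=[[-1, -0.5, 0.5, 15, 0, 0, 0], [-1, -0.5, 0.5, 35, 0, 0, 0], [-1, -0.5, 0.5, 55, 0, 0, 0], [-1, -0.5, 0.5, 75, 0, 0, 0], [-1, -0.5, 0.5, 90, 0, 0, 0], [-1, -0.5, 0.5, 103, 0, 0, 0], [-1, -0.5, 0.5, 114, 0, 0, 0], [-1, -0.5, 0.5, 122, 0, 0, 0], [-1, -0.5, 0.5, 128, 0, 0, 0], [-1, -0.5, 0.5, 128, 0, 0, 0]])

```text
clock: 14.45
tcp_pos: [0.612, 0.1842, 0.0716]
tool_rot: [-1.989, -2.431, 0.001]
contact_force: [-0.4, 0.1, -1.5]
gripper_width: 0.0292
finger_force: 19.8
```

```bash
python3 - <<'E'
from h import *
delta([.6115,.1845,.0685],101.4)
E
```

```text
d [ 0.4 -0.4  3.1] [-0.  0.  0.] tcp [0.612  0.1842 0.0716] t 14.45 w 0.029184819435959537 F [-0.4  0.1 -1.5]
```

Request:
carry_out(deltas=[[-1, 0, 0, 1, 0, 0, 0], [-1, 0, 0, 2, 0, 0, 0], [-1, 0, 0, 3, 0, 0, 0], [-1, 0, 0, 3, 0, 0, 0], [-1, 0, 0, 3, 0, 0, 0], [-0.5, 0, 0, 3, 0, 0, 0], [0, 0, 0, 3, 0, 0, 0], [0.5, 0, 0, 3, 0, 0, 0], [1, 0, 0, 3, 0, 0, 0], [1, 0, 0, 3, 0, 0, 0]])

```text
clock: 15.45
tcp_pos: [0.6124, 0.1844, 0.0693]
tool_rot: [1.989, 2.432, 0.0]
contact_force: [-0.8, -0.0, -0.4]
gripper_width: 0.0589
finger_force: 0.0
```

Request:
carry_out(deltas=[[1, 0, 0, 0, 0, 0, 0], [1, 0, 0, 0, 0, 0, 0], [1, 0, 0, -10, 0, 0, 0], [1, 0, 0, -25, 0, 0, 0], [1, 0, 0, -45, 0, 0, 0], [1, 0, 0, -65, 0, 0, 0], [1, 0, 0, -85, 0, 0, 0], [1, 0, 0, -105, 0, 0, 0], [1, 0, 0, -125, 0, 0, 0], [1, 0, 0, -130, 0, 0, 0]])

```text
clock: 16.45
tcp_pos: [0.6137, 0.1851, 0.203]
tool_rot: [1.987, 2.429, 0.007]
contact_force: [0.8, 1.3, 0.4]
gripper_width: 0.0884
finger_force: 0.0
```

```bash
python3 - <<'E'
from h import *
delta([.569,-.194,.2],101.4)
E
```

```text
d [-362.7 -119.     2.1] [ 0.3 -0.   0. ] tcp [0.6137 0.1851 0.203 ] t 16.45 w 0.08837955502010093 F [0.8 1.3 0.4]
```

Request:
carry_out(deltas=[[-1, -45, -15, 2, 0, 0, 0], [-1, -90, -30, 2, 0, 0, 0], [-1, -135, -45, 2, 0, 0, 0], [-1, -180, -59, 2, 0, 0, 0], [-1, -225, -74, 2, 0, 0, 0], [-1, -270, -89, 2, 0, 0, 0], [-1, -310, -102, 2, 0, 0, 0], [-1, -345, -113, 2, 0, 0, 0], [-1, -363, -119, 2, 0, 0, 0], [-1, -363, -119, 2, 0, 0, 0]])

```text
clock: 17.45
tcp_pos: [0.5665, -0.1992, 0.197]
tool_rot: [1.996, 2.425, -0.003]
contact_force: [0.6, -0.1, -0.3]
gripper_width: 0.0105
finger_force: 0.0
```

```bash
python3 - <<'E'
from h import *
delta([.569,-.194,.105],101.4)
s=viewer.grab_frame('top'); f=viewer.grab_frame('wrist'); c=viewer.grab_frame('scene')
print('plunger',proj(f,[.569,-.194,.1]))
a=np.radians(11.44)
for y in(-.062,0,.062): print(proj(s,[.6115-y*np.sin(a),.1845+y*np.cos(a),.098]))
cv2.imwrite('pics/e.png',np.vstack([np.hstack([cv2.resize(f['img'],(400,300)),cv2.resize(s['img'][170:245,165:265],(400,300),interpolation=2)]),np.hstack([cv2.resize(c['img'][120:270,240:440],(400,300),interpolation=2),cv2.resize(c['img'][200:350,120:320],(400,300),interpolation=2)])])[:,:,::-1])
E
```

```text
d [ 4.8  3.6 92. ] [-0.1  0.1 -0.3] tcp [ 0.5665 -0.1992  0.197 ] t 17.45 w 0.010459831897614274 F [ 0.6 -0.1 -0.3]
plunger [np.float64(287.343659634332), np.float64(205.15114271696956)]
[np.float64(243.48695808494946), np.float64(197.5244615258437)]
[np.float64(214.45168267924237), np.float64(204.1135198644775)]
[np.float64(185.2425786622995), np.float64(210.74202562850505)]
```

View pics/e.png

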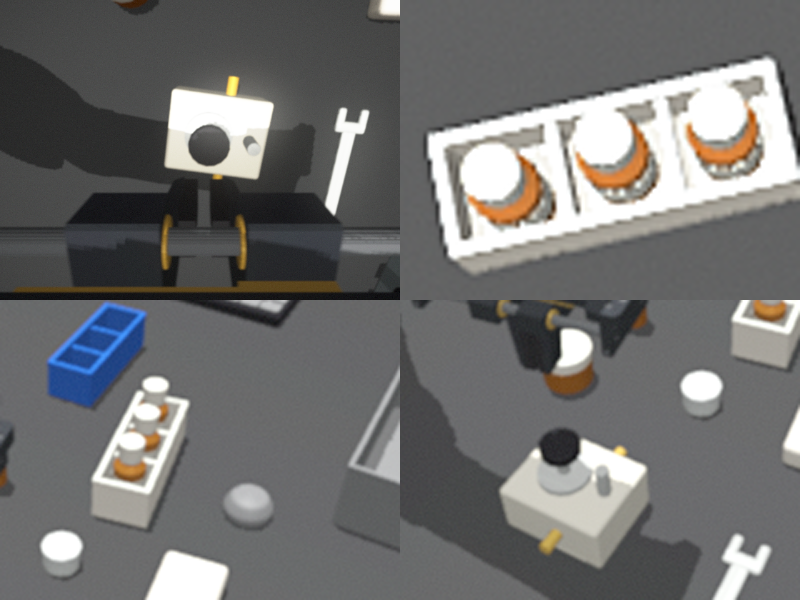

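All three racked bottles stand upright in their cells. The plunger cap is at about (293,203) in the wrist view, close to the prediction of (287,205). I'll descend to just above it.

Request:
carry_out(deltas=[[-1, 2, 2, 15, 0, 0, 0], [-1, 4, 3, 30, 0, 0, 0], [-1, 4, 3, 45, 0, 0, 0], [-1, 4, 3, 60, 0, 0, 0], [-1, 4, 3, 72, 0, 0, 0], [-1, 4, 3, 80, 0, 0, 0], [-1, 4, 3, 86, 0, 0, 0], [-1, 4, 3, 88, 0, 0, 0], [-1, 4, 3, 88, 0, 0, 0], [-1, 4, 3, 88, 0, 0, 0]])

```text
clock: 18.6
tcp_pos: [0.5701, -0.1907, 0.1097]
tool_rot: [1.989, 2.431, 0.001]
contact_force: [0.0, -0.1, 0.1]
gripper_width: 0.0006
finger_force: 0.0
```

```bash
python3 - <<'E'
from h import *
delta([.57,-.194,.0985],101.4)
E
```

```text
d [-3.2 -0.8 11.2] [0. 0. 0.] tcp [ 0.5701 -0.1907  0.1097] t 18.6 w 0.0005810446027277714 F [ 0.  -0.1  0.1]
```

Request:
carry_out(deltas=[[-1, -3, -0.5, 1, 0, 0, 0], [-1, -3, -0.5, 2.5, 0, 0, 0], [-1, -3, -0.5, 4, 0, 0, 0], [-1, -3, -0.5, 6, 0, 0, 0], [-1, -3, -0.5, 8, 0, 0, 0], [-1, -3, -0.5, 9.5, 0, 0, 0], [-1, -3, -0.5, 11, 0, 0, 0], [-1, -3, -0.5, 12, 0, 0, 0], [-1, -3, -0.5, 12, 0, 0, 0], [-1, -3, -0.5, 12, 0, 0, 0]])

```text
clock: 19.6
tcp_pos: [0.5698, -0.1936, 0.0973]
tool_rot: [-1.989, -2.432, 0.0]
contact_force: [-1.0, 0.3, 3.8]
gripper_width: 0.0002
finger_force: 2.0
```

Contact force is 3.8 N at z = 0.0973, which fits the spring law. Pressing on to z of about 0.088.

Request:
carry_out(deltas=[[-1, 0, 0, 1.5, 0, 0, 0], [-1, 0, 0, 3, 0, 0, 0], [-1, 0, 0, 4.5, 0, 0, 0], [-1, 0, 0, 6, 0, 0, 0], [-1, 0, 0, 7.5, 0, 0, 0], [-1, 0, 0, 8.5, 0, 0, 0], [-1, 0, 0, 9.2, 0, 0, 0], [-1, 0, 0, 9.2, 0, 0, 0], [-1, 0, 0, 9.2, 0, 0, 0], [-1, 0, 0, 9.2, 0, 0, 0]])

```text
clock: 20.6
tcp_pos: [0.5698, -0.1935, 0.0884]
tool_rot: [1.989, 2.432, -0.0]
contact_force: [-3.1, 1.6, 8.4]
gripper_width: 0.0003
finger_force: 4.2
```

```bash
python3 - <<'E'
from h import *
c=viewer.grab_frame('scene')
delta([.57,-.194,.088],101.4)
cv2.imwrite('pics/f.png',np.hstack([cv2.resize(c['img'][120:270,240:440],(400,300),interpolation=2),cv2.resize(c['img'][230:340,140:287],(400,300),interpolation=2)])[:,:,::-1])
E
```

```text
d [-0.5  0.1  0.4] [-0.  0.  0.] tcp [ 0.5698 -0.1936  0.0884] t 20.65 w 0.0006856280268114033 F [-2.6  1.5  7.6]
```

View pics/f.png

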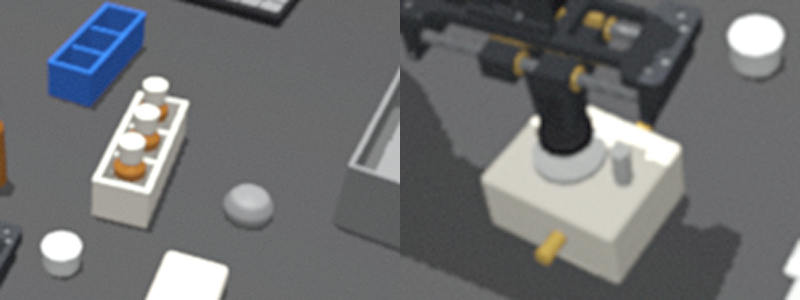

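The bottles are standing in the rack. The cap is held level with the post at about 8.5 N, roughly 11.6 mm down. Handing in.

```bash
python3 -c "
from station import ctrl
print(ctrl.job_done())"
```

```text
the job is handed in; nothing more can be done
None
```

The job is handed in: both short bottles stand released in the two free rack cells, and the plunger is held about 11.6 mm down (about 8 N); the hand-in call returned no verdict.

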